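# Wring a gauge block onto its mate under the clamp bridge

## Robot

A 6-joint arm with a two-finger parallel gripper is mounted at the origin on the work surface. World frame = base frame: x ahead of the robot, y to its left, z up, the work surface at z = 0. Lengths are in mm, angles in degrees, forces in N, time in s.
With the tool pointing down it reaches from about 300 to 850 mm from the base axis. Payload 4.2 kg.
Tool frame: the origin (TCP) lies midway between the tips of the shut fingers; the grasp point (between the pads) lies 19 mm behind it; z points along the fingers, y is the line along which they close (so a half turn about z gives the same grasp; the last joint's range is limited). The gripper opens to 91 mm and grips with 3 to 60 N. Pads are 32 mm wide; open, the fingers measure 118 mm over their backs; the gripper's body (76 mm by 178 mm) begins 60 mm behind the grasp point.
Start: joints at [71.734, 18.312, 89.639, -0, 72.044, -1.146], TCP at [169.267, 549.538, 213.976] pointing down, gripper open.
Joint ranges: [-177.97, 177.97], [-48.28, 115.42], [12.27, 149.76], [-77.06, 257.06], [2.81, 150.46], [-146.56, 146.56]. Speed limits (degrees/s): [147.25, 147.25, 180, 180, 180, 180].

## Interface

Orientations are given as [roll, pitch, yaw] about the fixed x, y, z axes, in that order (R = Rz(yaw) Ry(pitch) Rx(roll)).
In Python, from workcell import env gives the robot as it stands.
- The arm moves only by the shell command python3 -m jog 'ROWS' [FORCE]. ROWS is a JSON object of lists of equal length, an entry for each row: "jaw": the finger opening in mm, from 0 to 91.2; "slide": the shift along the tool's x, y, z in units of 30 mm (1.0 is 30 mm), a list of three; "spin": the turn about the tool's z in units of 8 degrees (1.0 is 8 degrees). In form: {"jaw": [jaw, ...], "slide": [[dx, dy, dz], ...], "spin": [spin, ...]}. A call has 1 to 10 rows; each row shifts and turns the commanded pose from where the row before left it, along the tool's axes as they then stand; what a row does not reach is not made up. A row lasts 1/10 s, in which the tool goes at most 50 mm and 8.59 degrees, less where a joint would pass 70% of its speed; a pose out of reach is approached as far as the arm can. A call is refused whole if a number of a shift passes 1 or a number of a turn 1, either way. A call with a gripper value outside its range is refused whole. The fingers move at their own pace and stop on an object; FORCE is the grip in N (left out, the last holds). Time passes only in rows, so rows that do not move let the fingers close. It gives the time, the measured TCP pose, the force, the opening and the grip force at its end, in the units of the state.
- env.state(): the state, without advancing time (a new reading comes with each control period).
- env.grab_frame(name): name is "scene" or "top"; returns the picture (480x640x3 uint8, red, green, blue); there is no depth.
- env.camera_model(name): a dict with "fx", "fy", "cx", "cy" (pixels), "camera_from_world" (4x4, takes a point from world to camera coordinates). Camera axes: x right, y up, looking along -z (the intrinsics and any distortion apply to the point x, -y, -z); pixel columns grow to the right and rows downward; lengths in mm; the calibration is good to about 2 mm. A picture is of the moment at which its call begins. camera_model takes no time and is no camera call.
- env.job_done(): hands the job in; it is judged then, once.
The state is a dict: "time_s": time; "qpos": joint angles; "qvel": joint speeds; "effort": joint torques, N m; "ee_pos": TCP position; "ee_rot": TCP orientation; "force": force on the tool from outside, world axes, zero at the start; "torque": the same for the moment, N m; "gripper_width": finger opening in mm; "gripper_force": force on a finger pad.
Only numpy, scipy, OpenCV 4.12 (cv2) and the standard library are available. Lean on these libraries where they do the work, as an engineer would, in place of code of your own. Each camera call takes 0.05 s, during which the arm holds its last target. There are 200 camera calls.

## Task

Take the bright steel gauge block out of the wooden case by its middle, set it down flat and part-way onto the open end of the dark gauge block that is fixed in the blue jig, and let go of it there. Then take it again at its outer end (or push on that end) and slide it, face on face without lifting it, gently under the low bridge until it lies fully flush on the dark block, its end home against the brass stop. Leave the blue block, the grease pot and the spanner where they are.

Things in the scene. Friction and masses are not known exactly. Their poses are not given: they have to be found in the camera images.
- steel_block: Loose bright steel gauge block, 110 (its x) x 36 (its y) x 22 mm (z), about 0.7 kg, the one to move. Origin: centre of its underside. It starts lying flat in one of the two wells of the case, its x along the case's x.
- blue_block: Loose blue ceramic gauge block of the same size, lying in the other well (which well is which varies); it stays there. Origin: centre of its underside.
- case: Fixed wooden case, 138 (x) x 184 (y) x 30 mm. Origin: centre of its underside. Two wells 115 x 41 mm at y = +50 and -50 mm, floor 8 mm above the bench; a block's top is flush with the walls. A channel 50 mm wide (x -25 to +25) crosses the case along y, as deep as the wells, open at both sides: only there do fingers reach a block's sides, closing along y. Case and jig may trade sides.
- jig: Fixed blue setting jig. Origin: on the bench below the centre of the dark block; x runs along the dark block from its open end (-x, nearer the robot) to the brass stop (+x). Base plate 12 mm thick, x -60 to +80 mm, 134 mm wide along y. Fixed on it the dark steel gauge block, 110 x 36 x 22 mm, its top 34 mm above the bench.
- seat (a point): Centre of the top face of the dark block in the jig, 34 mm above the bench, axes as the jig's (x towards the stop, z up). With the steel block home, its origin is here and its long axis along this x, either end first. The faces slide dry; nothing holds the block down. Let go, it balances on the dark block if its origin is less than 55 mm short of here.
- bridge (a point): Underside centre of the jig's aluminium bar across the dark block: 22 mm along x (-4 to +18 mm from the seat), underside 64 mm, top 76 mm above the bench, 8 mm over a steel block lying in place. Posts' inner faces at y = +50, -50 mm; black thumb screw on top, 20 mm across, up to 86 mm. Fingers cannot pass it: a block held by its middle cannot be brought home.
- stop (a point): Top middle of the face of the brass end stop, x = +55.5 mm from the seat, 34 mm wide, top 46 mm above the bench; rigid. The home block's end touches it (0.5 mm play).
- grease_pot: Loose white pot with a blue cap, 56 mm across, 65 mm tall, beyond the work. Origin: centre of its underside.
- spanner: Loose steel spanner, 150 mm long, lying on the bench between case and jig. Origin: centre of its underside.
There are look-alikes about, which are no part of the job. Several things have the shape of the case; the one meant has the colours described above.

How it is judged (in metres and radians):
On the way, in this order (a step that is already met when the one before it is completed fails the run):
1. the steel block is lifted clear of the case (z of steel_block in the frame of case above 0.04 m), for 0.1 s.
2. the steel block rests flat, part-way on the dark block (15 to 55 mm short of home, within 12 mm sideways), and is let go (x of steel_block in the frame of seat between -0.055 and -0.015 m and y of steel_block in the frame of seat between -0.012 and 0.012 m and z of steel_block in the frame of seat between -0.003 and 0.003 m and angle between steel_block's own z axis and vertical below 0.05 rad and contact force between steel_block and jig above 2 N and contact force between the fingers and steel_block below 0.2 N), for 0.3 s.
At the end, for the whole second after the job is handed in: The steel block lies at rest, released, flat on the dark block in the jig, its origin within 3.5 mm of the seat along and across and 3 mm in height, its long axis within 0.06 rad; the blue block within 10 mm and the grease pot and spanner within 20 mm of where they started (x of steel_block in the frame of seat between -0.0035 and 0.0035 m and y of steel_block in the frame of seat between -0.0035 and 0.0035 m and z of steel_block in the frame of seat between -0.003 and 0.003 m and angle between the x axis of steel_block and the x axis of seat, either way round below 0.06 rad and angle between steel_block's own z axis and vertical below 0.03 rad and linear speed of steel_block below 0.01 m/s and contact force between steel_block and jig above 2 N and contact force between the fingers and steel_block below 0.2 N and distance of blue_block from where it was at the start of the episode below 0.01 m and distance of each of grease_pot, spanner from where it was at the start of the episode below 0.02 m); the robot touches nothing.
It fails at once if the steel block is lifted more than 4 mm off the dark face while under the bridge, instead of being slid (x of steel_block in the frame of seat between -0.045 and 0.02 m and y of steel_block in the frame of seat between -0.02 and 0.02 m and z of steel_block in the frame of seat between 0.004 and 0.013 m).
It fails at once if the steel block is slammed, dropped or jammed against the jig (more than 90 N) (contact force between steel_block and jig above 90 N).
It fails at once if the blue block is disturbed (10 mm) (distance of blue_block from where it was at the start of the episode above 0.01 m).
It fails at once if the grease pot or the spanner is knocked away (20 mm) (distance of any of grease_pot, spanner from where it was at the start of the episode above 0.02 m).
It also fails if it takes over 51 s, if anything falls off the work surface, if the arm or the gripper's body presses on something with over 40 N, if the wrist force passes 120 N, or if a joint passes its speed limit or range.

## Working session

There is one attempt and no reset: what is moved stays moved. The work goes in short steps, Python scripts to look and compute and a shell command to move; the robot and the scene stay as the last step left them, time stands still between calls to the robot, and variables do not carry over. Pictures are saved under pics/ and viewed, at most 10 in all, crops included, and the job is handed in when it is done.

```bash
ls; mkdir -p pics; python3 - <<'E'
from workcell import env
import cv2,numpy as np
for n in("scene","top"):
    cv2.imwrite(f"pics/{n}0.png",env.grab_frame(n)[:,:,::-1])
    m=env.camera_model(n);print(n,{k:(np.round(v,3).tolist() if k=="camera_from_world" else v) for k,v in m.items()})
s=env.state();print(s)
E
```

```text
pics
scene {'fx': 567.3988876969329, 'fy': 567.3988876969329, 'cx': 312.1499192548446, 'cy': 248.54172864403225, 'camera_from_world': [[0.595, 0.803, 0.009, -187.271], [-0.61, 0.444, 0.656, 348.227], [0.523, -0.396, 0.754, -2049.758], [0.0, 0.0, 0.0, 1.0]]}
top {'fx': 442.00624770520125, 'fy': 442.00624770520125, 'cx': 316.2884230073945, 'cy': 236.39148383231978, 'camera_from_world': [[-0.003, -1.0, -0.016, -131.39], [0.98, -0.007, 0.198, -513.496], [-0.198, -0.015, 0.98, -1124.439], [0.0, 0.0, 0.0, 1.0]]}
{'time_s': 0.1, 'qpos': array([ 7.17347821e+01,  1.83486752e+01,  8.96976212e+01, -1.46351377e-03,
        7.20440095e+01, -1.14506452e+00]), 'qvel': array([ 0.00322769, -0.04075964, -0.07865616, -0.08677864,  0.0544971 ,
       -0.03580581]), 'effort': array([-1.69262232e-03, -4.13332450e+01, -2.32507306e+01,  7.26741878e-02,
        4.21788124e-02, -3.78646371e-05]), 'ee_pos': array([169.12859049, 549.10733449, 213.2095253 ]), 'ee_rot': array([-1.79909684e+02, -4.13415223e-04,  1.62880299e+02]), 'force': array([-1.03683331,  0.52947341,  0.03640799]), 'torque': array([-0.00169634,  0.01671891,  0.02288723]), 'gripper_force': 0.0, 'gripper_width': 91.55264882750872}
```

View pics/scene0.png

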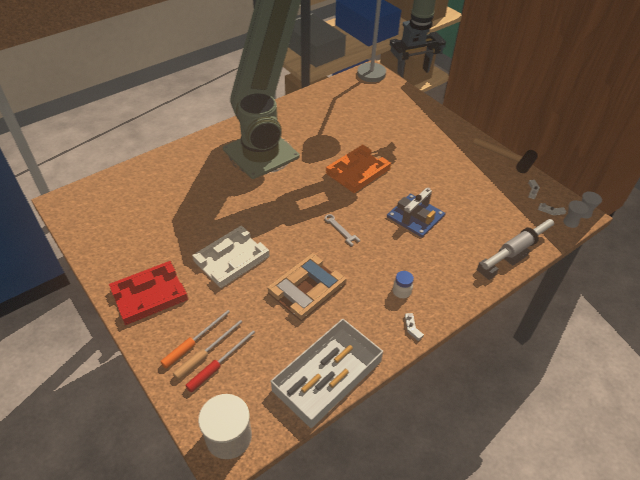

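View pics/top0.png

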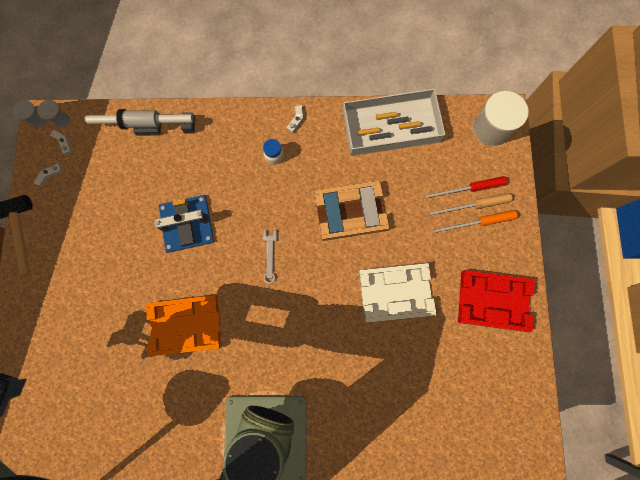

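The wooden case at top (352,210) / scene (307,287) holds a blue and a steel block. The orange (183,325), cream (397,292) and red (497,300) look-alikes are the wrong colour and empty. The blue jig with the bridge is at top (186,224) / scene (416,213). One enlarged crop will confirm this.

```bash
python3 - <<'E'
import cv2,numpy as np
t=cv2.imread("pics/top0.png");s=cv2.imread("pics/scene0.png")
def c(im,x,y,w,h):return cv2.resize(im[y:y+h,x:x+w],(400,300),interpolation=cv2.INTER_CUBIC)
# top case 305..395 x 175..242 ; scene
m=np.vstack([np.hstack([c(t,304,174,96,72),c(t,140,188,96,72)]),np.hstack([c(s,260,250,96,72),c(s,370,178,96,72)])])
cv2.imwrite("pics/crop0.png",m)
E
```

```text
(no output)
```

View pics/crop0.png

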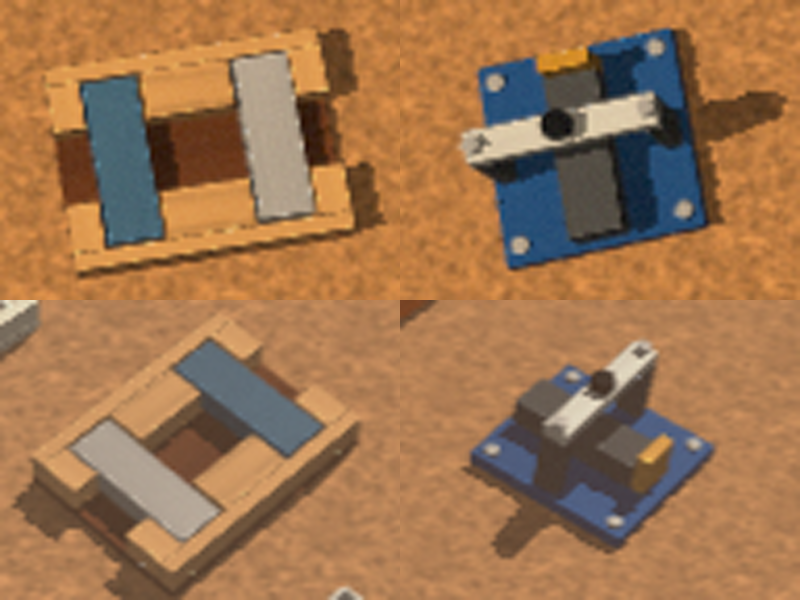

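Confirmed: in the wooden case the steel block is on the right in the top view (-y well), with corner pixels around crop (233,58)–(257,220). The blue block is in the +y well. The jig's open end faces the robot and the brass stop is on the far side. Next I'll fit poses from the corners in both views.

```bash
cat > h.py <<'E'
import numpy as np,cv2
from scipy.optimize import least_squares
from workcell import env
def proj(n,P):
    m=env.camera_model(n);T=np.array(m["camera_from_world"]);p=np.atleast_2d(P)@T[:3,:3].T+T[:3,3]
    return np.c_[m["cx"]+m["fx"]*p[:,0]/-p[:,2],m["cy"]-m["fy"]*p[:,1]/-p[:,2]]
def pose(q,L):
    L=np.atleast_2d(np.array(L,float));c,s=np.cos(q[3]),np.sin(q[3])
    return np.c_[q[0]+c*L[:,0]-s*L[:,1],q[1]+s*L[:,0]+c*L[:,1],q[2]+L[:,2]]
def fit(obs,x0,fixz=None,):
    # obs: list of (cam, local pts, pixels)
    def f(q):
        q=q if fixz is None else np.r_[q[:2],fixz,q[2]]
        return np.concatenate([(proj(n,pose(q,L))-np.array(p)).ravel() for n,L,p in obs])
    r=least_squares(f,x0 if fixz is None else np.r_[x0[:2],x0[3]],loss="soft_l1")
    return r.x if fixz is None else np.r_[r.x[:2],fixz,r.x[2]], f(r.x).reshape(-1,2)
E
cat > a.py <<'E'
from h import *
k=400/96
def px(ox,oy,l): return [((a+.5)/k-.5+ox,(b+.5)/k-.5+oy) for a,b in l]
np.set_printoptions(precision=2,suppress=True)
B=[(55,18,0),(55,-18,0),(-55,-18,0),(-55,18,0)]  # top face corners
st=[("top",B,px(304,174,[(233,58),(286,53),(314,213),(257,220)])),("scene",B,px(260,250,[(222,211),(181,240),(73,151),(110,119)]))]
bl=[("top",B,px(304,174,[(81,81),(139,74),(164,238),(106,245)])),("scene",B,px(260,250,[(324,129),(291,157),(175,67),(210,38)]))]
x0=[580,-225,30,0.1]
for n,o in(("steel",st),("blue",bl)):
    for s in (o,o[:1],o[1:]):
        q,r=fit(s,x0,None if len(s)==2 else 30); print(n,q,np.degrees(q[3]),np.abs(r).max())
P=[(80,67,12),(80,-67,12),(-60,-67,12),(-60,67,12)]
S=[(70,57,13),(70,-57,13),(-50,-57,13),(-50,57,13)]
pt=("top",P,px(140,188,[(80,68),(269,29),(307,224),(111,266)]))
ps=("scene",P,px(370,178,[(315,147),(220,238),(72,155),(172,66)]))
D=[(-55,18,34),(-55,-18,34)]
for s in ([pt,ps],[pt],[ps]):
    q,r=fit(s,[530,200,0,0.1],None if len(s)==2 else 0); print("jig",q,np.degrees(q[3]));print(r)
E
python3 a.py
```

```text
steel [ 602.25 -277.36   26.48    0.13] 7.70297926466885 0.8680189310919673
steel [ 600.56 -278.24   30.      0.13] 7.20792561534946 0.3243938486895104
steel [ 605.22 -277.39   30.      0.14] 8.243742172335523 0.7591883408555304
blue [ 587.02 -178.29   27.35    0.14] 8.0310661498149 1.5211177468056576
blue [ 585.37 -179.62   30.      0.13] 7.635361444456487 0.6130049126402923
blue [ 589.72 -177.97   30.      0.15] 8.818317531293511 0.576845345004358
jig [554.35 230.57  -4.99   0.22] 12.365526777031555
[[-1.18 -0.12]
 [ 0.23 -0.93]
 [-0.39 -0.24]
 [-1.15  0.23]
 [-0.11  0.29]
 [-0.41  1.26]
 [-1.03 -0.05]
 [-1.38 -0.04]]
jig [552.51 227.12   0.     0.21] 12.306380270141505
[[-0.63 -0.01]
 [ 0.99 -0.82]
 [ 0.37  0.1 ]
 [-0.61  0.56]]
jig [557.74 229.72   0.     0.21] 11.99999469723622
[[ 0.77  0.07]
 [ 0.19  0.97]
 [-0.4  -0.54]
 [-0.5  -0.46]]
```

```bash
cat > go.py <<'E'
# usage: go.py x y z yaw : tool-axis shift (units of 30mm) and spin (units of 8deg) from measured pose; spin done first
import sys;from h import *
x,y,z,w=map(float,sys.argv[1:]);s=env.state();p=s["ee_pos"];yaw=s["ee_rot"][2]
for a in (w,yaw):
    c,d=np.cos(np.radians(a)),np.sin(np.radians(a));v=np.array([x,y,z])-p
    print("yaw",a,"slide",np.round(np.array([c*v[0]+d*v[1],d*v[0]-c*v[1],-v[2]])/30,3))
print("spin",round(((yaw-w+180)%360-180)/8,3),"now",np.round(p,1),np.round(s["ee_rot"],2),np.round(s["force"],1),"q6",s["qpos"][5],"t",s["time_s"],"w",s["gripper_width"])
E
python3 -m jog '{"jaw":[80,80,80,80],"slide":[[0,0,0],[0,0,0],[0,0,0],[0,0,0]],"spin":[-1,-1,-1,-0.08]}' && python3 go.py 603 -278 120 187.5
```

```text
time_s: 0.5
ee_pos: [169.2, 549.2, 213.5]
ee_rot: [-179.9, -0.0, -172.5]
force: [0.1, -0.1, -0.4]
gripper_width: 79.7
gripper_force: 0.0
yaw 187.5 slide [-10.739 -29.227   3.117]
yaw -172.45961264074268 slide [-10.718 -29.234   3.117]
spin 0.005 now [169.2 549.2 213.5] [-1.7995e+02 -3.0000e-02 -1.7246e+02] [ 0.1 -0.1 -0.4] q6 -25.804239509592424 t 0.5 w 79.739230297843
```

```bash
J='python3 -m jog'
python3 -m jog '{"jaw":[80,80,80,80,80,80,80,80,80,80],"slide":[[-0.36,-1,0],[-0.36,-1,0],[-0.36,-1,0],[-0.36,-1,0],[-0.36,-1,0],[-0.36,-1,0],[-0.36,-1,0],[-0.36,-1,0],[-0.36,-1,0],[-0.36,-1,0]],"spin":[0,0,0,0,0,0,0,0,0,0]}'|head -3
python3 -m jog '{"jaw":[80,80,80,80,80,80,80,80,80,80],"slide":[[-0.36,-1,0],[-0.36,-1,0],[-0.36,-1,0],[-0.36,-1,0],[-0.36,-1,0],[-0.36,-1,0],[-0.36,-1,0],[-0.36,-1,0],[-0.36,-1,0],[-0.36,-1,0]],"spin":[0,0,0,0,0,0,0,0,0,0]}'|head -3
python3 -m jog '{"jaw":[80,80,80,80,80,80,80,80,80,80],"slide":[[-0.36,-1,0],[-0.36,-1,0],[-0.36,-1,0],[-0.36,-1,0],[-0.36,-1,0],[-0.36,-0.9,0],[-0.36,-0.9,0.2],[-0.36,-0.8,0.2],[-0.36,-0.5,0.2],[0,0,0]],"spin":[0,0,0,0,0,0,0,0,0,0]}'
python3 go.py 603 -278 60 187.5
```

```text
time_s: 1.5
ee_pos: [315.9, 265.0, 213.9]
ee_rot: [180.0, 0.0, -172.6]
time_s: 2.5
ee_pos: [462.2, -18.3, 213.8]
ee_rot: [180.0, -0.0, -172.7]
time_s: 3.5
ee_pos: [590.6, -246.7, 194.0]
ee_rot: [180.0, -0.1, -172.7]
force: [-0.7, -0.8, 0.1]
gripper_width: 79.9
gripper_force: 0.0
yaw 187.5 slide [-0.273 -1.088  4.465]
yaw -172.71592002617123 slide [-0.278 -1.086  4.465]
spin -0.027 now [ 590.6 -246.7  194. ] [ 1.7995e+02 -1.0000e-01 -1.7272e+02] [-0.7 -0.8  0.1] q6 -120.97927120873452 t 3.5 w 79.93301720691399
```

```bash
python3 -m jog '{"jaw":[80,80,80,80,80,80,80],"slide":[[-0.1,-0.5,0.5],[-0.1,-0.4,0.9],[-0.07,-0.18,1],[0,0,1],[0,0,0.7],[0,0,0.36],[0,0,0]],"spin":[-0.03,0,0,0,0,0,0]}'
python3 go.py 603 -278 11 187.5
python3 - <<'E'
from h import *
a=env.grab_frame("scene")[:,:,::-1];b=env.grab_frame("top")[:,:,::-1]
f=lambda i,x,y:cv2.resize(i[y:y+120,x:x+80],(400,600),interpolation=cv2.INTER_CUBIC)
cv2.imwrite("pics/g1.png",np.hstack([f(a,265,210),f(b,320,140)]))
E
```

```text
time_s: 4.2
ee_pos: [601.2, -275.7, 60.3]
ee_rot: [179.9, -0.2, -172.3]
force: [-0.5, -0.4, -0.9]
gripper_width: 80.3
gripper_force: 0.0
yaw 187.5 slide [-0.049 -0.084  1.642]
yaw -172.2534609717875 slide [-0.049 -0.084  1.642]
spin 0.031 now [ 601.2 -275.7   60.3] [ 179.88   -0.18 -172.25] [-0.5 -0.4 -0.9] q6 -123.37733588774027 t 4.2 w 80.28291628699507
```

View pics/g1.png

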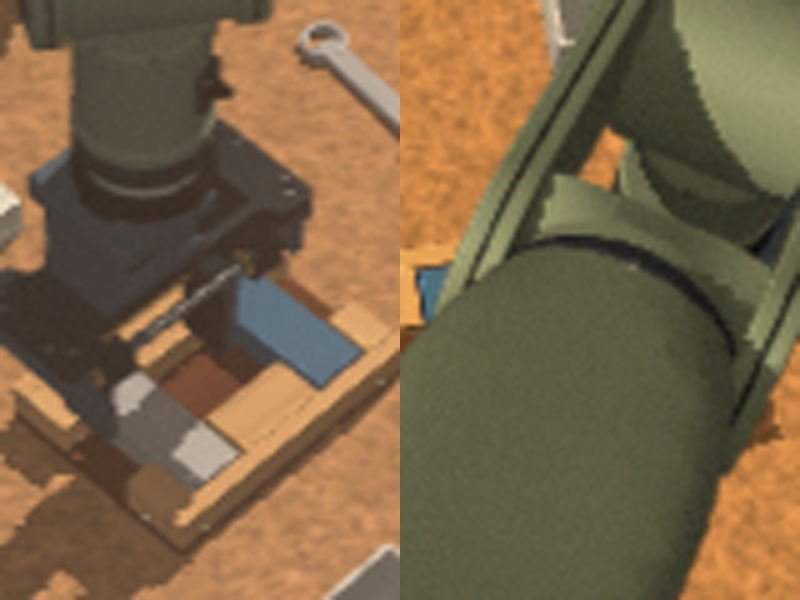

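The scene crop shows the open fingers either side of the steel block (about (150,420)) and over the channel, clear of the blue block. I'll descend with small corrections.

```bash
python3 -m jog '{"jaw":[80,80,80,80,80,80],"slide":[[-0.04,-0.06,0.4],[0,0,0.4],[0,0,0.35],[0,0,0.25],[0,0,0.2],[0,0,0]],"spin":[0.02,0,0,0,0,0]}'
python3 go.py 603 -278 11 187.5
```

```text
time_s: 4.9
ee_pos: [603.3, -277.5, 12.9]
ee_rot: [179.9, -0.1, -172.4]
force: [-0.6, 0.4, -0.9]
gripper_width: 79.7
gripper_force: 0.0
yaw 187.5 slide [ 0.01  -0.014  0.062]
yaw -172.39887728564003 slide [ 0.01  -0.014  0.062]
spin 0.013 now [ 603.3 -277.5   12.9] [ 1.7993e+02 -1.0000e-01 -1.7240e+02] [-0.6  0.4 -0.9] q6 -123.30524715470776 t 4.9 w 79.67603746676544
```

```bash
python3 -m jog '{"jaw":[60,40,30,30,30,30,30,30],"slide":[[0,0,0.05],[0,0,0],[0,0,0],[0,0,0],[0,0,0],[0,0,0],[0,0,0],[0,0,0]],"spin":[0,0,0,0,0,0,0,0]}' 40
```

```text
time_s: 5.7
ee_pos: [603.9, -277.7, 12.8]
ee_rot: [180.0, 0.0, -172.4]
force: [-0.5, 0.9, 2.0]
gripper_width: 35.4
gripper_force: 40.0
```

```bash
python3 -m jog '{"jaw":[30,30,30,30,30,30,30,30],"slide":[[0,0,-0.2],[0,0,-0.4],[0,0,-0.7],[0,0,-0.8],[0,0,-0.8],[0,0,-0.6],[0,0,-0.3],[0,0,0]],"spin":[0,0,0,0,0,0,0,0]}'
python3 go.py 484 213 125 192.1
```

```text
time_s: 6.5
ee_pos: [604.4, -278.2, 128.0]
ee_rot: [-179.9, 0.1, -172.4]
force: [0.2, -0.5, -6.6]
gripper_width: 35.6
gripper_force: 40.0
yaw 192.1 slide [ 0.491 16.85   0.099]
yaw -172.39852026877608 slide [ 1.811 16.76   0.099]
spin -0.562 now [ 604.4 -278.2  128. ] [-1.7992e+02  1.2000e-01 -1.7240e+02] [ 0.2 -0.5 -6.6] q6 -123.30640088049323 t 6.5 w 35.5905313740774
```

```bash
python3 -m jog '{"jaw":[30,30,30,30,30,30,30,30,30,30],"slide":[[0,0,0],[0,0.5,0],[0.04,1,0],[0.04,1,0],[0.04,1,0],[0.04,1,0],[0.04,1,0],[0.04,1,0],[0.04,1,0],[0.04,1,0]],"spin":[-0.56,0,0,0,0,0,0,0,0,0]}'|head -3
python3 -m jog '{"jaw":[30,30,30,30,30,30,30,30,30,30],"slide":[[0.04,1,0],[0.03,1,0],[0.03,1,0],[0.03,1,0],[0.03,1,0],[0.03,1,0],[0.03,1,0],[0,0.8,0],[0,0.5,0],[0,0,0]],"spin":[0,0,0,0,0,0,0,0,0,0]}'
python3 go.py 484 213 85 192.1
```

```text
time_s: 7.5
ee_pos: [539.3, -28.6, 125.7]
ee_rot: [179.9, -0.1, -168.0]
time_s: 8.5
ee_pos: [481.3, 213.2, 126.1]
ee_rot: [180.0, -0.1, -167.8]
force: [-0.1, -0.2, -7.2]
gripper_width: 35.4
gripper_force: 40.0
yaw 192.1 slide [-0.085 -0.025  1.37 ]
yaw -167.81427943219006 slide [-0.085 -0.025  1.37 ]
spin 0.011 now [481.3 213.2 126.1] [ 1.7998e+02 -7.0000e-02 -1.6781e+02] [-0.1 -0.2 -7.2] q6 -79.59168208738745 t 8.5 w 35.42019586485707
```

```bash
python3 -m jog '{"jaw":[30,30,30,30,30,30],"slide":[[0,0,0.4],[0,0,0.7],[0,0,0.7],[0,0,0.4],[0,0,0.3],[0,0,0]],"spin":[0,0,0,0,0,0]}'
python3 - <<'E'
from h import *
a=env.grab_frame("scene")[:,:,::-1];b=env.grab_frame("top")[:,:,::-1]
f=lambda i,x,y:cv2.resize(i[y:y+96,x:x+64],(400,600),interpolation=cv2.INTER_CUBIC)
cv2.imwrite("pics/p1.png",np.hstack([f(a,384,170),f(b,150,180)]))
E
```

```text
time_s: 9.1
ee_pos: [482.0, 210.8, 50.4]
ee_rot: [-180.0, -0.1, -168.0]
force: [-0.2, -0.8, -7.4]
gripper_width: 35.9
gripper_force: 40.0
```

View pics/p1.png

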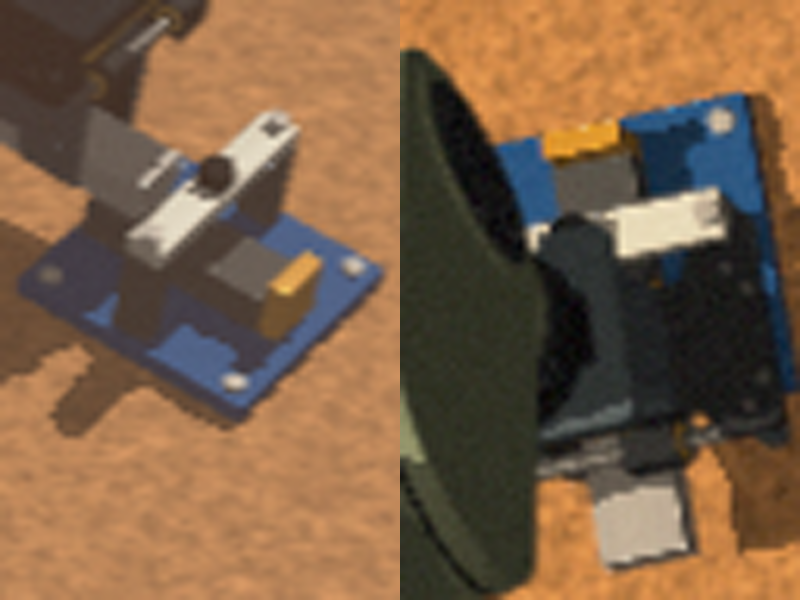

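```bash
python3 -m jog '{"jaw":[30,30,30],"slide":[[0,0.06,0.1],[0,0,0.15],[0,0,0]],"spin":[0.01,0,0]}'
python3 -m jog '{"jaw":[30,30,30],"slide":[[0,0,0.04],[0,0,0.04],[0,0,0]],"spin":[0,0,0]}'
```

```text
time_s: 9.5
ee_pos: [481.8, 213.3, 43.9]
ee_rot: [-180.0, -0.0, -168.0]
force: [-0.7, -0.2, -6.8]
gripper_width: 35.7
gripper_force: 40.0
time_s: 9.8
ee_pos: [482.1, 213.3, 41.7]
ee_rot: [180.0, -0.0, -168.0]
force: [0.6, 0.9, -8.0]
gripper_width: 35.6
gripper_force: 40.0
```

```bash
python3 -m jog '{"jaw":[30,30],"slide":[[0,0,0.04],[0,0,0]],"spin":[0,0]}'
python3 -m jog '{"jaw":[30,30],"slide":[[0,0,0.03],[0,0,0]],"spin":[0,0]}'
python3 -m jog '{"jaw":[30,30],"slide":[[0,0,0.03],[0,0,0]],"spin":[0,0]}'
```

```text
time_s: 10.0
ee_pos: [482.1, 213.3, 40.5]
ee_rot: [180.0, -0.0, -168.0]
force: [0.7, -0.0, -7.3]
gripper_width: 35.7
gripper_force: 40.0
time_s: 10.2
ee_pos: [482.1, 213.3, 39.5]
ee_rot: [180.0, -0.0, -168.0]
force: [0.6, 0.5, -7.5]
gripper_width: 35.6
gripper_force: 40.0
time_s: 10.4
ee_pos: [482.3, 213.4, 38.8]
ee_rot: [180.0, 0.0, -168.0]
force: [0.4, 0.9, -7.1]
gripper_width: 35.7
gripper_force: 40.0
```

```bash
for i in 1; do python3 -m jog '{"jaw":[30,30],"slide":[[0,0,0.02],[0,0,0]],"spin":[0,0]}'|sed -n 2,4p
python3 -m jog '{"jaw":[30,30],"slide":[[0,0,0.02],[0,0,0]],"spin":[0,0]}'|sed -n 2,4p; done
```

```text
ee_pos: [482.3, 213.4, 38.7]
ee_rot: [180.0, 0.0, -168.0]
force: [-1.4, -0.6, -0.0]
ee_pos: [482.3, 213.4, 38.7]
ee_rot: [180.0, 0.0, -168.0]
force: [-3.1, -2.4, 6.0]
```

```bash
python3 -m jog '{"jaw":[30,30,30,30,30,30,30,30],"slide":[[0,0,-0.06],[0,0,0],[-0.2,0,0],[-0.3,0,0],[-0.3,0,0],[-0.25,0,0],[-0.15,0,0],[0,0,0]],"spin":[0,0,0,0,0,0,0,0]}'
```

```text
time_s: 11.6
ee_pos: [518.4, 221.0, 39.1]
ee_rot: [180.0, 0.0, -168.0]
force: [0.3, -0.9, -6.7]
gripper_width: 35.8
gripper_force: 40.0
```

```bash
python3 -m jog '{"jaw":[30,30],"slide":[[0,0,0.02],[0,0,0.01]],"spin":[0,0]}'|sed -n 2,4p
python3 -m jog '{"jaw":[40,46,54,60,60,60,60],"slide":[[0,0,0],[0,0,0],[0,0,0],[0,0,0],[0,0,0],[0,0,0],[0,0,0]],"spin":[0,0,0,0,0,0,0]}'
```

```text
ee_pos: [517.4, 220.8, 38.8]
ee_rot: [180.0, 0.0, -168.0]
force: [0.2, -0.7, -2.7]
time_s: 12.5
ee_pos: [517.4, 220.9, 38.5]
ee_rot: [180.0, 0.0, -168.0]
force: [0.1, 0.2, -0.2]
gripper_width: 59.7
gripper_force: 0.0
```

```bash
python3 -m jog '{"jaw":[60,60,60,60,60,60,60,60,60,60],"slide":[[0,0,-0.3],[0,0,-0.8],[0,0,-1],[0,0,-1],[0,0,-0.6],[1,0,0],[1,-1,0],[1,-1,0],[1,-1,0],[0.5,-1,0]],"spin":[0,0,0,0,0,0,0,0,0,0]}'|sed -n 1,4p
python3 -m jog '{"jaw":[60,60,60,60,60,60],"slide":[[0,-1,0],[0,-1,0],[0,-1,0],[0,-1,0],[0,-0.5,0],[0,0,0]],"spin":[0,0,0,0,0,0]}'|sed -n 1,4p
python3 - <<'E'
from h import *
fr={n:[env.grab_frame(n).astype(float) for _ in range(4)] for n in("scene","top")}
for n in fr: cv2.imwrite(f"pics/{n}1.png",np.mean(fr[n],0)[:,:,::-1])
a=cv2.imread("pics/scene1.png");b=cv2.imread("pics/top1.png")
f=lambda i,x,y:cv2.resize(i[y:y+96,x:x+64],(400,600),interpolation=cv2.INTER_CUBIC)
cv2.imwrite("pics/p2.png",np.hstack([f(a,384,160),f(b,154,180)]))
E
```

```text
time_s: 13.5
ee_pos: [407.8, 74.1, 149.9]
ee_rot: [180.0, -0.0, -167.9]
force: [0.9, -0.6, -1.0]
time_s: 14.1
ee_pos: [438.9, -58.2, 150.1]
ee_rot: [-180.0, 0.1, -168.2]
force: [1.5, 0.8, 0.2][ WARN:0@14.376] global loadsave.cpp:1063 imwrite_ Unsupported depth image for selected encoder is fallbacked to CV_8U.
```

View pics/p2.png

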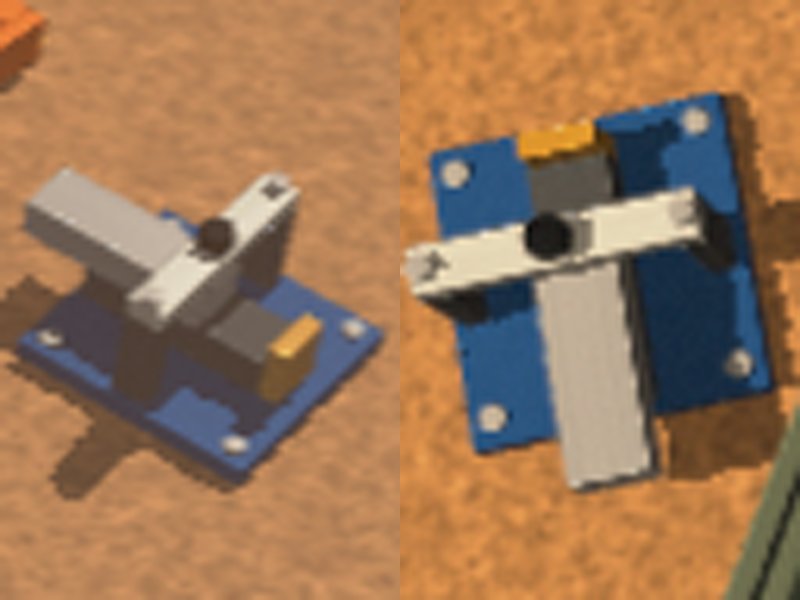

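The steel block lies flat, part-way on the dark block: its top view rear end is at crop (610,480) and its front runs under the bridge. Next I'll measure its lateral offset against the dark block, brass and screws in the same pictures.

```bash
cat > b.py <<'E'
from h import *
np.set_printoptions(precision=1,suppress=True,linewidth=200)
k=6.25
px=lambda ox,oy,l:[((a+.5)/k-.5+ox,(b+.5)/k-.5+oy) for a,b in l]
def fitj(cam,sc,q0):
    def f(v):
        q=np.array([v[0],v[1],0,v[2]]);a,b=v[3],v[4]
        S=[(10+a,b,14),(10+a,-b,14),(10-a,-b,14),(10-a,b,14)]
        return (proj(cam,pose(q,S))-np.array(sc)).ravel()
    r=least_squares(f,q0+[60,57]);return r.x,np.abs(r.fun).max()
J={}
J["top"]=fitj("top",px(154,180,[(55,174),(295,122),(339,363),(92,418)]),[552,227,.21])
J["scene"]=fitj("scene",px(384,160,[(353,328),(235,444),(49,338),(172,213)]),[552,227,.21])
for c in J:print(c,J[c],np.degrees(J[c][0][2]))
for cam in("top","scene"):
    im=cv2.imread(f"pics/{cam}1.png").astype(np.float32).mean(2)
    q=np.array([*J[cam][0][:2],0,J[cam][0][2]])
    def prof(L):
        uv=proj(cam,pose(q,L)).astype(np.float32);return cv2.remap(im,uv[:,:1].copy(),uv[:,1:].copy(),cv2.INTER_LINEAR).ravel()
    t=np.arange(-28,28.1,.25)
    def edges(z,xs,kind):
        for x in xs:
            p=cv2.GaussianBlur(prof([(x,y,z) for y in t])[None],(0,0),4)[0];g=np.gradient(p);
            pk=[i for i in range(2,len(g)-2) if abs(g[i])==abs(g[max(0,i-8):i+9]).max() and abs(g[i])>1]
            print(cam,kind,x,[(round(float(t[i]),1),round(float(g[i]),1)) for i in pk])
    edges(56,[-85,-75,-65,-55,-45,-35,-25],"steel")
    edges(34,[27,32,37,42,47],"dark")
    edges(46,[58,60],"brass")
    t2=np.arange(-110,-70,.25)
    for y in(-8,0,8):
        p=cv2.GaussianBlur(prof([(x,y,56) for x in t2])[None],(0,0),4)[0];g=np.gradient(p)
        pk=[i for i in range(2,len(g)-2) if abs(g[i])==abs(g[max(0,i-8):i+9]).max() and abs(g[i])>1]
        print(cam,"end",y,[(round(float(t2[i]),1),round(float(g[i]),1)) for i in pk])
E
python3 b.py
```

```text
top (array([552.2, 228.8,   0.2,  56.6,  54.9]), np.float64(0.12135560660667011)) 12.375392879418893
scene (array([553.7, 231.3,   0.2,  57.9,  56.8]), np.float64(1.2926067068218003)) 12.512990306652048
top steel -85 [(-25.0, -2.5), (-20.8, 5.8), (16.8, -2.1)]
top steel -75 [(-24.8, -2.6), (-20.0, 7.2), (15.0, -2.9)]
top steel -65 [(-19.5, 5.5), (16.0, -4.2)]
top steel -55 [(-25.8, 1.9), (-20.5, 7.8), (16.5, -3.8)]
top steel -45 [(-25.0, 1.4), (-19.5, 7.1), (15.8, -4.4)]
top steel -35 [(-21.0, 5.9), (16.2, -3.6)]
top steel -25 [(-25.5, 1.6), (-20.2, 7.7), (15.5, -4.2)]
top dark 27 [(-3.8, -3.4), (3.5, -3.7), (22.5, 10.1)]
top dark 32 [(-22.8, -1.0), (-13.2, 1.8), (-5.5, -1.5), (-0.2, 1.1), (7.8, -3.0), (19.8, 2.2), (24.2, 2.8)]
top dark 37 [(-18.0, 4.2)]
top dark 42 [(-18.8, 3.6)]
top dark 47 [(-17.5, 2.2)]
top brass 58 [(-17.0, 5.8), (16.8, -2.1)]
top brass 60 [(-17.2, 6.6), (17.5, -2.2)]
top end -8 [(-98.8, -3.8), (-93.5, 7.1)]
top end 0 [(-105.8, -1.0), (-97.8, -2.5), (-94.2, 6.4)]
top end 8 [(-98.2, -3.3), (-92.8, 5.2)]
scene steel -85 [(-21.5, 2.9), (13.5, -1.2)]
scene steel -75 [(-21.8, 3.5), (13.0, -1.0)]
scene steel -65 [(-21.2, 3.8)]
scene steel -55 [(-21.2, 2.9), (14.8, -1.3)]
scene steel -45 [(-21.0, 3.4), (14.2, -1.7)]
scene steel -35 [(-21.5, 3.1), (13.8, -2.2)]
scene steel -25 [(-21.8, 3.6), (18.2, -1.8)]
scene dark 27 [(-19.5, 1.6), (16.2, -1.0)]
scene dark 32 [(-19.2, 1.3)]
scene dark 37 [(-19.8, 1.3)]
scene dark 42 [(-19.2, 1.2)]
scene dark 47 [(-19.5, 1.4)]
scene brass 58 [(-17.5, 2.1), (17.5, -1.2)]
scene brass 60 [(-18.5, 2.8), (15.5, -1.9)]
scene end -8 [(-92.2, 1.1)]
scene end 0 [(-92.5, 1.3)]
scene end 8 [(-92.0, 1.8)]
```

Both views put the block about 38 mm short, 2.2 mm to -y, with yaw aligned. I'll re-grip at the outer end.

```bash
python3 go.py 480.3 212.8 150 192.2
```

```text
yaw 192.2 slide [-3.264  8.462 -0.016]
yaw -167.9343561904453 slide [-3.244  8.47  -0.016]
spin -0.017 now [438.2 -56.  149.5] [ 179.99    0.   -167.93] [0.7 0.7 0.2] q6 -110.85575029209716 t 14.5 w 59.91931450292824
```

```bash
python3 -m jog '{"jaw":[60,60,60,60,60,60,60,60,60,60],"slide":[[-0.4,0.8,0],[-0.4,1,0],[-0.4,1,0],[-0.4,1,0],[-0.4,1,0],[-0.4,1,0],[-0.4,1,0],[-0.3,0.9,0],[-0.14,0.76,0],[0,0,0]],"spin":[-0.02,0,0,0,0,0,0,0,0,0]}'|sed -n 1,3p;python3 go.py 480.3 212.8 39 192.2
```

```text
time_s: 15.5
ee_pos: [479.8, 214.7, 149.3]
ee_rot: [179.9, 0.0, -167.6]
yaw 192.2 slide [-2.000e-03 -6.400e-02  3.677e+00]
yaw -167.6266627429366 slide [-2.000e-03 -6.400e-02  3.677e+00]
spin 0.022 now [479.8 214.7 149.3] [ 1.7995e+02  2.0000e-02 -1.6763e+02] [-0.4 -0.4 -0.2] q6 -79.58075504505226 t 15.5 w 60.0091062003595
```

```bash
python3 -m jog '{"jaw":[60,60,60,60,60,60,60],"slide":[[0,0,0.5],[0,0,0.9],[0,0,0.9],[0,0,0.8],[0,0,0.4],[0,0,0.1],[0,0,0]],"spin":[0,0,0,0,0,0,0]}'|sed -n 1,4p;python3 go.py 480.3 212.8 39 192.2
```

```text
time_s: 16.2
ee_pos: [480.3, 211.8, 41.7]
ee_rot: [180.0, 0.0, -167.8]
force: [0.5, -0.4, -0.5]
yaw 192.2 slide [-0.008  0.034  0.09 ]
yaw -167.8436168683483 slide [-0.008  0.034  0.09 ]
spin -0.005 now [480.3 211.8  41.7] [ 1.8000e+02  2.0000e-02 -1.6784e+02] [ 0.5 -0.4 -0.5] q6 -79.61314283679071 t 16.2 w 60.02228458868969
```

Centre on the block, lower, and close gently.

```bash
python3 -m jog '{"jaw":[60,60,60],"slide":[[0,0.03,0.08],[0,0,0],[0,0,0]],"spin":[0,0,0]}' 15|sed -n 1,4p
python3 -m jog '{"jaw":[50,42,37,33,33,33,33],"slide":[[0,0,0],[0,0,0],[0,0,0],[0,0,0],[0,0,0],[0,0,0],[0,0,0]],"spin":[0,0,0,0,0,0,0]}' 15;python3 go.py 480.3 212.8 39 192.2
```

```text
time_s: 16.5
ee_pos: [480.2, 213.0, 39.7]
ee_rot: [180.0, 0.1, -167.8]
force: [-0.3, 0.7, -0.3]
time_s: 17.2
ee_pos: [479.8, 212.7, 39.1]
ee_rot: [180.0, 0.0, -167.8]
force: [-0.5, 0.0, 1.5]
gripper_width: 35.7
gripper_force: 15.0
yaw 192.2 slide [-0.016 -0.002  0.004]
yaw -167.83927241948126 slide [-0.016 -0.002  0.004]
spin -0.005 now [479.8 212.7  39.1] [ 180.      0.   -167.84] [-0.5  0.   1.5] q6 -79.50623773660588 t 17.2 w 35.6567960314895
```

```bash
python3 -m jog '{"jaw":[33,33,33,33,33,33],"slide":[[-0.05,0.012,0],[-0.1,0.012,0],[-0.1,0.012,0],[-0.1,0.012,0],[-0.1,0.012,0],[0,0.012,0]],"spin":[0,0,0,0,0,0]}'
python3 -m jog '{"jaw":[33,33,33,33,33,33,33],"slide":[[-0.1,0,0],[-0.1,0,0],[-0.1,0,0],[-0.1,0,0],[-0.1,0,0],[-0.07,0,0],[0,0,0]],"spin":[0,0,0,0,0,0,0]}'
```

```text
time_s: 17.8
ee_pos: [489.5, 216.4, 39.0]
ee_rot: [-179.9, -0.4, -167.8]
force: [-5.7, -3.9, 8.0]
gripper_width: 35.8
gripper_force: 15.0
time_s: 18.5
ee_pos: [505.9, 220.4, 39.0]
ee_rot: [-180.0, -0.4, -167.9]
force: [-7.7, -1.8, 9.0]
gripper_width: 36.1
gripper_force: 15.0
```

```bash
python3 -m jog '{"jaw":[33,33,33,33],"slide":[[-0.08,0,-0.02],[-0.08,0,0],[-0.06,0,0],[0,0,0]],"spin":[0,0,0,0]}'
python3 -m jog '{"jaw":[33,33,33],"slide":[[-0.04,0,0],[-0.03,0,0],[0,0,0]],"spin":[0,0,0]}'|sed -n 2,4p
```

```text
time_s: 18.9
ee_pos: [515.8, 222.7, 39.1]
ee_rot: [-180.0, -0.0, -167.8]
force: [-2.3, -0.9, -3.0]
gripper_width: 36.1
gripper_force: 15.0
ee_pos: [518.4, 223.3, 39.2]
ee_rot: [180.0, 0.1, -167.8]
force: [0.8, -0.7, -6.4]
```

```bash
python3 -m jog '{"jaw":[33,33,33],"slide":[[-0.03,0,0.01],[-0.02,0,0],[0,0,0]],"spin":[0,0,0]}'|sed -n 2,4p
python3 - <<'E'
from h import *
a=env.grab_frame("scene")[:,:,::-1];b=env.grab_frame("top")[:,:,::-1]
f=lambda i,x,y:cv2.resize(i[y:y+96,x:x+64],(400,600),interpolation=cv2.INTER_CUBIC)
cv2.imwrite("pics/p3.png",np.hstack([f(a,384,160),f(b,154,180)]))
E
```

```text
ee_pos: [518.4, 223.3, 39.2]
ee_rot: [-180.0, -0.1, -167.8]
force: [-3.5, -0.9, -3.3]
```

View pics/p3.png

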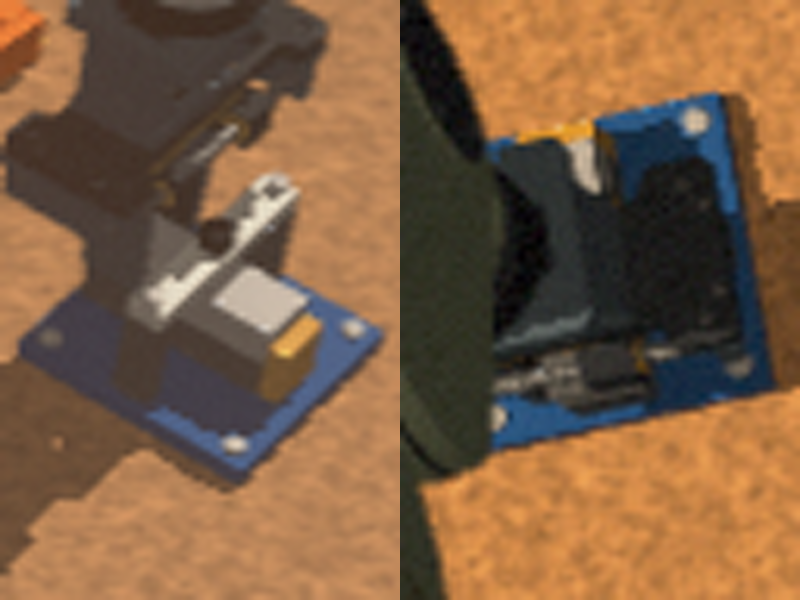

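The scene crop shows the steel block's front end at the brass stop (about (290,320)), lying flat under the bridge. The last step gave force and no advance. One more small push to confirm contact.

```bash
python3 -m jog '{"jaw":[33,33,33],"slide":[[-0.03,0,0],[-0.03,0,0],[0,0,0]],"spin":[0,0,0]}'|sed -n 2,4p
```

```text
ee_pos: [518.4, 223.3, 39.1]
ee_rot: [-180.0, -0.3, -167.8]
force: [-8.0, -1.0, -0.3]
```

Home against the stop. I'll ease the push, release, lift, move aside and check.

```bash
python3 -m jog '{"jaw":[33,36,42,50,60,60,60,60],"slide":[[0.06,0,0],[0,0,0],[0,0,0],[0,0,0],[0,0,0],[0,0,0],[0,0,0],[0,0,0]],"spin":[0,0,0,0,0,0,0,0]}'|sed -n 1,5p
python3 -m jog '{"jaw":[60,60,60,60,60,60,60,60,60,60],"slide":[[0,0,-0.3],[0,0,-0.8],[0,0,-1],[0,0,-1],[0,0,-0.6],[1,0,0],[1,-1,0],[1,-1,0],[1,-1,0],[0.5,-1,0]],"spin":[0,0,0,0,0,0,0,0,0,0]}'|sed -n 1,4p
python3 -m jog '{"jaw":[60,60,60,60,60,60],"slide":[[0,-1,0],[0,-1,0],[0,-1,0],[0,-1,0],[0,-0.5,0],[0,0,0]],"spin":[0,0,0,0,0,0]}'|sed -n 1,4p
python3 - <<'E'
from h import *
for n in("scene","top"): cv2.imwrite(f"pics/{n}1.png",np.mean([env.grab_frame(n).astype(float) for _ in range(4)],0).astype(np.uint8)[:,:,::-1])
a=cv2.imread("pics/scene1.png");b=cv2.imread("pics/top1.png")
f=lambda i,x,y:cv2.resize(i[y:y+96,x:x+64],(400,600),interpolation=cv2.INTER_CUBIC)
cv2.imwrite("pics/p4.png",np.hstack([f(a,384,160),f(b,154,180)]))
E
sed -i 's/\[-85,.*-25\],"steel"/[-50,-44,-38,-32,-26,-20,26,30,36,42],"steel"/; s/-110,-70/-75,-40/; /"dark"/d' b.py; python3 b.py
```

```text
time_s: 20.7
ee_pos: [519.4, 223.6, 39.4]
ee_rot: [180.0, 0.0, -167.8]
force: [-0.6, -0.6, 0.4]
gripper_width: 60.1
time_s: 21.7
ee_pos: [410.0, 76.5, 150.8]
ee_rot: [180.0, -0.0, -167.8]
force: [1.4, 0.4, -0.0]
time_s: 22.3
ee_pos: [441.6, -55.8, 151.0]
ee_rot: [-180.0, 0.1, -168.0]
force: [-0.4, -0.2, -0.6]
top (array([552.2, 228.8,   0.2,  56.6,  54.9]), np.float64(0.12135560660667011)) 12.375392879418893
scene (array([553.7, 231.3,   0.2,  57.9,  56.8]), np.float64(1.2926067068218003)) 12.512990306652048
top steel -50 [(-24.0, 2.0), (-18.5, 7.1), (18.8, -3.5)]
top steel -44 [(-17.2, 5.8), (18.0, -4.1)]
top steel -38 [(-23.2, 2.1), (-18.0, 7.6), (17.5, -4.1)]
top steel -32 [(-24.2, 1.9), (-18.8, 6.1), (18.5, -3.5)]
top steel -26 [(-23.2, 1.4), (-17.2, 6.7), (18.2, -3.9)]
top steel -20 [(-23.5, 2.0), (-18.2, 8.1), (18.5, -3.6)]
top steel 26 [(-17.5, 6.3), (-11.8, -1.0), (2.2, -3.4), (9.5, 3.1), (17.8, -2.1)]
top steel 30 [(-23.5, 2.2), (-18.2, 7.9), (17.5, -4.5)]
top steel 36 [(-24.5, 1.7), (-18.8, 5.8), (18.8, -4.0)]
top steel 42 [(-23.0, 1.6), (-17.5, 6.8), (17.5, -3.7)]
top bras
[... 263 characters left out ...]
-73.2, -5.1), (-62.8, -2.1), (-59.2, 1.7), (-54.2, 7.6)]
scene steel -50 [(-26.2, -1.0), (-19.0, 3.1), (16.2, -1.4)]
scene steel -44 [(-19.0, 3.2), (16.0, -1.7)]
scene steel -38 [(-19.8, 3.5), (16.0, -1.5)]
scene steel -32 [(-19.0, 3.0), (16.0, -2.9)]
scene steel -26 [(-19.0, 3.0), (17.8, -2.1)]
scene steel -20 [(-19.5, 3.2), (16.2, -1.9)]
scene steel 26 [(-19.2, 4.3), (16.5, -5.1)]
scene steel 30 [(-19.8, 3.5), (15.8, -4.6)]
scene steel 36 [(-19.5, 3.3), (15.5, -3.8), (22.5, 1.4)]
scene steel 42 [(-19.2, 3.1), (16.0, -2.5)]
scene brass 58 [(-17.5, 2.2), (17.8, -1.2)]
scene brass 60 [(-18.5, 2.8), (15.8, -2.0)]
scene end -8 [(-53.2, 1.5)]
scene end 0 [(-52.0, 1.4)]
scene end 8 [(-52.8, 1.5)]
```

View pics/p4.png

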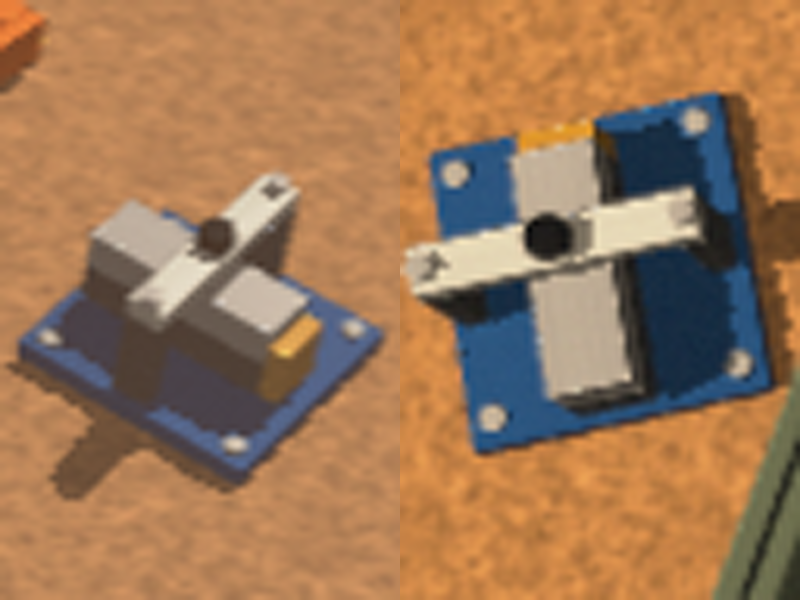

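The steel block lies flush: its rear end measures -54 (top) and -53 mm (scene), where home is -55. It is centred to within about 0.5 mm, parallel and touching the stop. Handing in.

```bash
python3 -c "from workcell import env;print(env.job_done())"
```

```text
the job is handed in; nothing more can be done
None
```

The job is handed in, though I got no verdict back: the steel block lies flush on the dark block against the brass stop, centred to about 0.5 mm by the final pictures, and the robot stayed clear of the blue block, grease pot and spanner.

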